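# Click the lawn sprinkler's turret round to its red pattern

### The arm

A 6-joint arm with a two-finger parallel gripper is mounted at the origin on the work surface. World frame = base frame: x ahead of the robot, y to its left, z up, the work surface at z = 0. Lengths are in m, angles in degrees, forces in N, time in s.
With the tool pointing down it reaches from about 0.3 to 0.75 m from the base axis. Payload 8.5 kg.
Tool frame: the origin (TCP) lies at the very end of the fingers, on their centre line; the grasp point (between the pads) lies 19 mm behind it; z points along the fingers, y is the line along which they close (so a half turn about z gives the same grasp; the last joint's range is limited). The gripper opens to 85 mm and grips with 20 to 120 N. Pads are 22 mm wide; open, the fingers measure 114 mm over their backs; the gripper's body (76 mm by 85 mm) begins 54 mm behind the grasp point. The pads swing forward as they close: fully open they stand 13 mm farther back than shut.
Start: joints at [-87.565, 21.807, 74.336, -0, 83.858, -12.336], TCP at [0.14, -0.532, 0.231] pointing down, gripper open.
Joint ranges: [-178.18, 178.18], [-50.72, 133.34], [12.68, 142.11], [-81.47, 261.47], [9.98, 163.14], [-165.26, 165.26]. Speed limits (degrees/s): [136.94, 136.94, 180, 180, 180, 180].

### API

Orientations are given as a 3x3 rotation matrix whose columns are the frame's x, y, z axes.
In Python, from rig import env, imaging gives the robot as it stands. The module is installed in compiled form; this text tells all that it offers.
- The arm moves only by the tool arm_command, never from a script. Its arguments are lists of equal length, an entry for each row: "turn": the turn, a rotation vector about the tool's x, y, z in units of 5 degrees (1.0 is 5 degrees), a list of three; "xyz": the shift along the tool's x, y, z in units of 50 mm (1.0 is 50 mm), a list of three; "claw": the finger opening in mm, from 0 to 85.4. A call has 1 to 12 rows; each row shifts and turns the commanded pose from where the row before left it, along the tool's axes as they then stand; what a row does not reach is not made up. A row lasts 1/10 s, in which the tool goes at most 50 mm and 8.59 degrees, less where a joint would pass 70% of its speed; a pose out of reach is approached as far as the arm can. A call is refused whole if a number of a shift passes 1 or a number of a turn 1, either way. A call with a gripper value outside its range is refused whole. The fingers move at their own pace and stop on an object; "squeeze" is the grip in N (left out, the last holds). Time passes only in rows, so rows that do not move let the fingers close. It gives the time, the measured TCP pose, the force, the opening and the grip force at its end, in the units of the state.
- env.observe(): the state, without advancing time (a new reading comes with each control period).
- imaging.get_image(name): name is "scene" or "top"; returns (picture, depth): 420x560x3 uint8, blue, green, red; 420x560 float32, m along the optical axis (not along the pixel's ray), 0 where there is no reading.
- imaging.camera_info(name): a dict with "camera_matrix" (3x3 intrinsics, pixels), "rvec" (rotation vector, rad) and "tvec" (3), from world to camera coordinates, as OpenCV has them. Camera axes: x right, y down, z forward; pixel columns grow to the right and rows downward; lengths in m; the calibration is good to about 2 mm. A picture is of the moment at which its call begins. camera_info takes no time and is no camera call.
- env.close_job(): hands the job in; it is judged then, once.
The state is a dict: "time_s": time; "q": joint angles; "qvel": joint speeds; "joint_efforts": joint torques, N m; "position": TCP position; "tool_rot": TCP orientation; "ft_force": force on the tool from outside, world axes, zero at the start; "wrist_torque": the same for the moment, N m; "grip_width": finger opening in m; "gripper_force": force on a finger pad.
Only numpy, scipy, OpenCV 4.12 (cv2) and the standard library are available. Lean on these libraries where they do the work, as an engineer would, in place of code of your own. Each camera call takes 0.05 s, during which the arm holds its last target. There are 200 camera calls.

### The job

Set the lawn sprinkler to its red pattern: with a fingertip, gently flick the edge of the green turret round clockwise (seen from above), click by click, until the red disc clicks in at the yellow arrow, and do not run past it. The sprinkler stands loose, so leave it standing where it is, neither picked up nor shoved along, and disturb nothing else on the bench.

Things in the scene. Friction and masses are not known exactly. Their poses are not given: they have to be found in the camera images.
- turret (a joint): angle of the sprinkler's green turret, rad, growing clockwise seen from above, no stops; 0 = red disc clicked in at the yellow arrow. A spring detent holds it every 60 degrees; it starts 1 to 3 clicks before 0 (-1.047, -2.094 or -3.142; seldom balanced half-way between two). Let go before half a click it springs back; past half it jumps on to the next click. About 1 N at the edge
- turret_axis (a point): on the turret's vertical axis, 68 mm above the table, half-way up its lobes; the sprinkler's axes. Green disc of 46 mm radius, 58 to 74 mm above the table (black hub nut to 84 mm), with six finger lobes every 60 degrees round its edge: 8 mm wide, rounded end 60 mm from the axis, 58 to 78 mm above the table; clear gaps of about 40 mm between them
- red_lobe (a point): on the lobe of the red disc, 56 mm from the turret's axis, half-way up (68 mm above the table); turns with the turret. Each lobe is in line with a disc of 25 mm on the turret's upper face, 31 mm from the axis; one of the six is red, the others white, blue, grey and black
- arrow_tip (a point): tip of the yellow arrow on the sprinkler's fixed body, 82 mm from the turret's axis; upper face 52 mm above the table, just below the lobes. The red lobe must stop in line with it
- sprinkler: lawn sprinkler standing loose on the table, 1.3 kg: grey cast-iron base on two sled runners (190 mm along x, 152 mm along y), hose inlet with a black nut at +x (reaching 97 mm from the axis, 42 mm high), yellow arrow at -x, turret on top. Origin on the table under the turret's axis. Slides or twists if pushed sideways with more than about 5 N
- spray_gun: bystander: blue hose spray gun lying on its side, about 160 x 120 mm and 44 mm high, origin on the table under its barrel
- hose_connector: bystander: brass hose connector standing on end, 36 mm across, 44 mm high, origin under its centre
- tape_roll: bystander: white roll of thread tape lying flat, 60 mm across, 15 mm high, origin under its centre
- glass_bottle: bystander: amber glass bottle standing, 68 mm across, 230 mm high, origin under its centre
- screwdriver: bystander: orange-handled screwdriver lying flat, about 200 mm long and 26 mm high, origin on the table under it
- paint_tin: bystander: steel tin with a green label, 84 mm across, 100 mm high, origin under its centre
Things that resemble listed ones, but are neither listed nor needed, are in the scene too. There is more than one size of the sprinkler; the one meant has the size given above.

How it is judged (in metres and radians):
At the end, for the whole second after the job is handed in: The turret rests in the click with its red disc at the yellow arrow (within 0.15 rad of 0, reached clockwise); the sprinkler stands upright on the table within 40 mm of where it stood, every bystander within 20 mm of where it stood (value of joint turret between -0.15 and 0.15 rad and distance of sprinkler from where it was at the start of the episode below 0.04 m and height (world z) of sprinkler below 0.008 m and angle between sprinkler's own z axis and vertical below 0.08 rad and linear speed of sprinkler below 0.02 m/s and distance of each of spray_gun, hose_connector, tape_roll, glass_bottle, screwdriver, paint_tin from where it was at the start of the episode below 0.02 m); the robot touches nothing.
It fails at once if the turret is run past the red pattern (more than half a click beyond the arrow) (value of joint turret above 0.6 rad).
It fails at once if the turret is turned the wrong way round (anticlockwise to the fourth click before red) (value of joint turret below -3.92699 rad).
It fails at once if the sprinkler is picked up, tipped, or shoved more than 40 mm from its place (distance of sprinkler from where it was at the start of the episode above 0.04 m or height (world z) of sprinkler above 0.012 m or angle between sprinkler's own z axis and vertical above 0.15 rad).
It fails at once if the fingers press on the sprinkler with more than 25 N (contact force between the fingers and sprinkler above 25 N).
It fails at once if a bystander is moved more than 20 mm (distance of any of spray_gun, hose_connector, tape_roll, glass_bottle, screwdriver, paint_tin from where it was at the start of the episode above 0.02 m).
It also fails if it takes over 45 s, if anything falls off the work surface, if the arm or the gripper's body presses on something with over 40 N, if the wrist force passes 120 N, or if a joint passes its speed limit or range.

## Working session

There is one attempt and no reset: what is moved stays moved. The work goes in short steps, Python scripts to look and compute and a tool call to move; the robot and the scene stay as the last step left them, time stands still between calls to the robot, and variables do not carry over. Pictures are saved under pics/ and viewed, at most 10 in all, crops included, and the job is handed in when it is done.

Besides the shell and the picture viewer there is one more tool, called by a JSON object that holds its "op" and its "data", one argument or row to a line. arm_command: Moves the arm, as the interface text tells. Its arguments: {"type":"object","properties":{"turn":{"type":"array"},"xyz":{"type":"array"},"claw":{"type":"array"},"squeeze":{"type":"number"}},"required":["turn","xyz","claw"]}

```bash
mkdir -p pics
cat > h.py <<'E'
import numpy as np, cv2
from rig import env, imaging
def cam(n):
    i=imaging.camera_info(n); K=np.array(i["camera_matrix"]);R=cv2.Rodrigues(np.array(i["rvec"],float))[0];t=np.array(i["tvec"],float).ravel()
    return K,R,t
def ray(n,u,v,z):
    K,R,t=cam(n); d=R.T@np.linalg.inv(K)@np.array([u,v,1.]); c=-R.T@t
    return c+d*(z-c[2])/d[2]
def proj(n,p):
    K,R,t=cam(n); q=K@(R@np.array(p,float)+t); return q[:2]/q[2]
E
python3 - <<'E'
from h import *
for n in("top","scene"):
    im,d=imaging.get_image(n); cv2.imwrite(f"pics/{n}0.png",im); np.save(f"{n}0.npy",d)
    K,R,t=cam(n); print(n,K.round(0).tolist(),(-R.T@t).round(3))
s=env.observe();print(s["time_s"],s["position"],s["tool_rot"],s["grip_width"])
E
```

```text
top [[522.0, 0.0, 285.0], [0.0, 522.0, 215.0], [0.0, 0.0, 1.0]] [0.302 0.015 1.206]
scene [[497.0, 0.0, 277.0], [0.0, 497.0, 211.0], [0.0, 0.0, 1.0]] [ 0.842 -0.619  0.974]
0.1 [ 0.14021165 -0.5315556   0.23077619] [[ 9.66950448e-01  2.54964363e-01 -7.40305415e-05]
 [ 2.54964241e-01 -9.66949606e-01  1.30234609e-03]
 [ 2.60468037e-04 -1.27817927e-03 -9.99999149e-01]] 0.08568770258853828
```

View pics/top0.png

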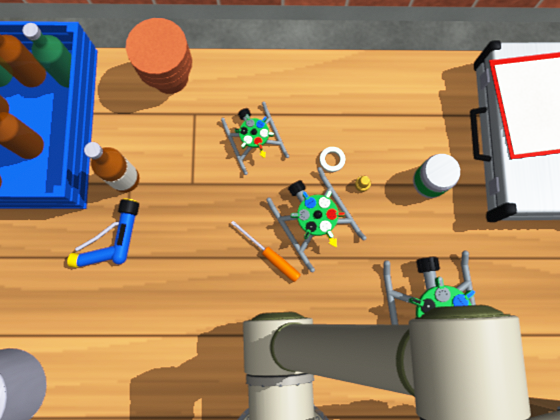

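View pics/scene0.png

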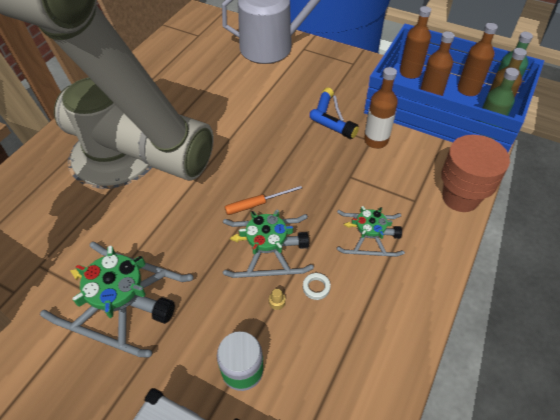

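Candidates: the small sprinkler at top (254,131), the middle one at (318,214) and the large one at (440,300). I'll measure their disc radii (46 mm wanted) and make one close crop of the middle one.

Run:
```python
from h import *
im=cv2.imread("pics/top0.png");hsv=cv2.cvtColor(im,cv2.COLOR_BGR2HSV)
g=cv2.inRange(hsv,(50,120,80),(75,255,255))
for nm,(u,v) in dict(small=(254,131),mid=(318,214),large=(440,300)).items():
    m=np.zeros_like(g);cv2.circle(m,(u,v),42,255,-1);ys,xs=np.nonzero(g&m)
    c,r=cv2.minEnclosingCircle(np.stack([xs,ys],1).astype(np.float32))
    P=ray("top",*c,.074);print(nm,c,r,P.round(3),"lobe radius",(ray("top",c[0]+r,c[1],.074)-P)[:2].round(3))
def blobs(n,im,lo,hi,z,c,rad):
    hsv=cv2.cvtColor(im,cv2.COLOR_BGR2HSV);m=cv2.inRange(hsv,lo,hi)
    _,_,st,ce=cv2.connectedComponentsWithStats(m)
    for s,q in zip(st[1:],ce[1:]):
        if s[4]>8 and np.hypot(*(q-c))<rad: print(n,q.round(1),s[4],ray(n,*q,z).round(4))
sc=cv2.imread("pics/scene0.png")
for n,i,c in(("top",im,(318,214)),("scene",sc,(268,230))):
    print("red");blobs(n,i,(0,170,100),(5,255,255),.075,c,45)
    print("yellow");blobs(n,i,(24,170,120),(32,255,255),.052,c,45)
    print("blue");blobs(n,i,(100,150,80),(125,255,255),.075,c,45)
    print("nut/black");blobs(n,i,(0,0,0),(180,255,45),.084,c,12)
a=cv2.resize(im[160:275,255:375],None,fx=4.5,fy=4.5,interpolation=cv2.INTER_CUBIC);cv2.imwrite("pics/crop1.png",a)
```

```text
small (253.4920196533203, 132.55911254882812) 18.668346405029297 [0.701 0.069 0.074] lobe radius [ 0.    -0.042]
mid (316.5, 216.5) 25.505001068115234 [ 0.508 -0.072  0.074] lobe radius [ 0.    -0.056]
large (440.69757080078125, 300.05731201171875) 29.716466903686523 [ 0.326 -0.337  0.074] lobe radius [-0.    -0.064]
red
top [331.  213.9] 71 [ 0.5134 -0.104   0.075 ]
top [341.1 213.4] 10 [ 0.5145 -0.1264  0.075 ]
yellow
top [332.8 241.5] 59 [ 0.455  -0.1095  0.052 ]
blue
top [305.1 194.2] 16 [ 0.5578 -0.0471  0.075 ]
top [310.1 202.5] 87 [ 0.539  -0.0581  0.075 ]
nut/black
top [317.  214.2] 40 [ 0.511  -0.0723  0.084 ]
red
scene [259.5 239.3] 60 [ 0.5154 -0.1059  0.075 ]
yellow
blue
scene [279.4 228.3] 76 [ 0.5401 -0.06    0.075 ]
scene [288.6 226.9] 9 [ 0.5564 -0.0473  0.075 ]
nut/black
scene [265.6 229. ] 39 [ 0.5172 -0.0811  0.084 ]
```

View pics/crop1.png

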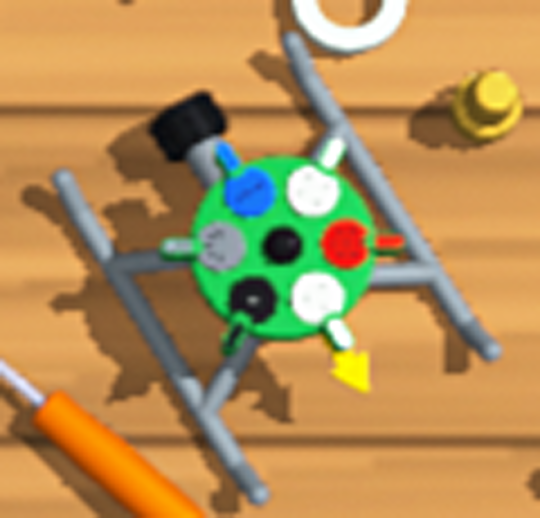

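The middle sprinkler (318,214) fits: its discs lie about 31 mm from the axis and its lobes reach about 60 mm. The small one shows 42 mm and the large one 64 mm or more. Crop: the red disc is at 3 o'clock (345,245) and the yellow arrow at about 5 o'clock (352,370). That makes the turret one click (60°) short, clockwise. The plan is to lower the closed fingers into the gap between the upper-right white lobe and the red lobe, then push along an arc about the axis.

{"op": "arm_command", "data": {
  "turn": [
    [0,0,0],
    [0,0,0],
    [0,0,0],
    [0,0,0],
    [0,0,0],
    [0,0,0],
    [0,0,0],
    [0,0,0],
    [0,0,0],
    [0,0,0],
    [0,0,0],
    [0,0,0]
  ],
  "xyz": [
    [0.4,-0.23,0],
    [0.6,-0.35,0],
    [0.7,-0.4,0],
    [0.7,-0.4,0],
    [0.7,-0.4,0],
    [0.7,-0.4,0],
    [0.7,-0.4,0],
    [0.7,-0.4,0],
    [0.7,-0.4,0],
    [0.7,-0.4,0],
    [0.7,-0.4,0],
    [0.7,-0.4,0]
  ],
  "claw": [0,0,0,0,0,0,0,0,0,0,0,0],
  "squeeze": 20
}}

```text
time_s: 1.3
position: [0.4695, -0.2069, 0.2311]
tool_rot: [[0.967, 0.255, -0.0], [0.255, -0.967, 0.0], [-0.0, -0.0, -1.0]]
ft_force: [-0.5, -0.2, 0.3]
grip_width: 0.0004
gripper_force: 0.0
```

{"op": "arm_command", "data": {
  "turn": [
    [0,0,0],
    [0,0,0],
    [0,0,0],
    [0,0,0],
    [0,0,-0.96],
    [0,0,-0.96],
    [0,0,-0.96],
    [0,0,-0.96],
    [0,0,0],
    [0,0,0],
    [0,0,0]
  ],
  "xyz": [
    [0.6,-0.36,0],
    [0.6,-0.36,0],
    [0.45,-0.27,0],
    [0.28,-0.16,0],
    [0,0,0],
    [0,0,0.2],
    [0,0,0.4],
    [0,0,0.4],
    [0,0,0.4],
    [0,0,0.3],
    [0,0,0]
  ],
  "claw": [0,0,0,0,0,0,0,0,0,0,0]
}}

```text
time_s: 2.4
position: [0.5462, -0.1282, 0.1444]
tool_rot: [[0.83, 0.558, -0.004], [0.558, -0.83, 0.002], [-0.002, -0.004, -1.0]]
ft_force: [0.5, -0.8, 0.5]
grip_width: -0.0
gripper_force: 0.0
```

Run:
```python
from h import *
im,d=imaging.get_image("scene");s=env.observe();P=np.array(s["position"])
print(P,P[:2]-[.511,-.0725],s["time_s"])
a=im[140:320,180:360]; cv2.imwrite("pics/s1.png",cv2.resize(a,None,fx=3.3,fy=3.3,interpolation=cv2.INTER_CUBIC))
```

```text
[ 0.5468276  -0.12840697  0.14579726] [ 0.0358276  -0.05590697] 2.45
```

View pics/s1.png

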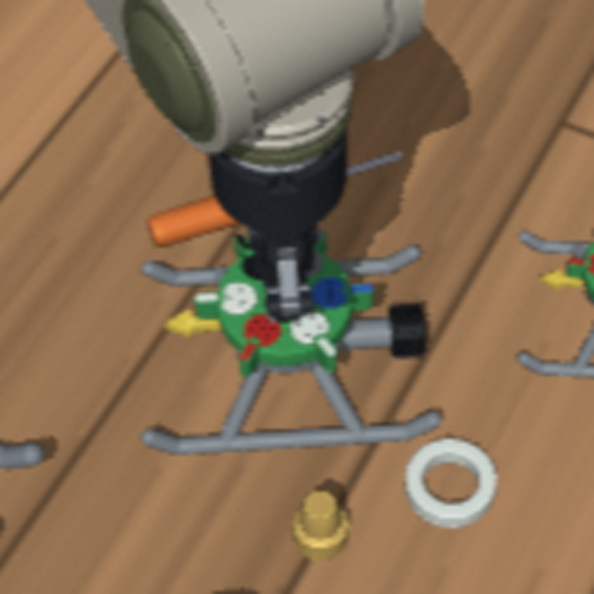

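The fingertips hang above the gap between the red disc (262,330) and the white one (310,327), slightly back because of their height, as expected. Now lowering.

{"op": "arm_command", "data": {
  "turn": [
    [0,0,0],
    [0,0,0],
    [0,0,0],
    [0,0,0],
    [0,0,0],
    [0,0,0],
    [0,0,0],
    [0,0,0],
    [0,0,0]
  ],
  "xyz": [
    [0,0,0.3],
    [0,0,0.3],
    [0,0,0.2],
    [0,0,0.2],
    [0,0,0.2],
    [0,0,0.2],
    [0,0,0.14],
    [0,0,0.1],
    [0,0,0]
  ],
  "claw": [0,0,0,0,0,0,0,0,0]
}}

```text
time_s: 3.35
position: [0.547, -0.1281, 0.0637]
tool_rot: [[0.829, 0.559, -0.001], [0.559, -0.829, 0.0], [-0.001, -0.001, -1.0]]
ft_force: [0.8, 0.5, -0.0]
grip_width: -0.0001
gripper_force: 0.0
```

Run:
```python
from h import *
im,d=imaging.get_image("scene");s=env.observe();P=np.array(s["position"])
print(P,P[:2]-[.511,-.0725],s["ft_force"])
a=im[160:300,190:330]; cv2.imwrite("pics/s2.png",cv2.resize(a,None,fx=4.2,fy=4.2,interpolation=cv2.INTER_CUBIC))
```

```text
[ 0.54726728 -0.12817331  0.06420938] [ 0.03626728 -0.05567331] [ 0.49736803 -0.28360057 -0.30764764]
```

View pics/s2.png

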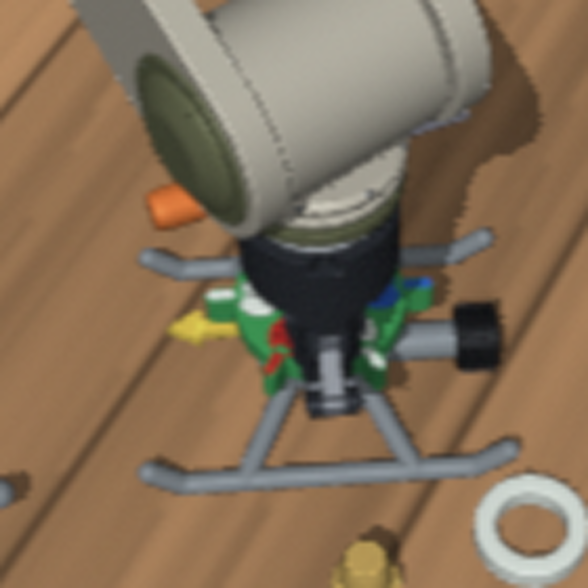

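The fingers (330,380) stand in the gap beside the red lobe (275,365), touching nothing. Starting the arc push slowly.

{"op": "arm_command", "data": {
  "turn": [
    [0,0,0.5],
    [0,0,0.5],
    [0,0,0.5],
    [0,0,0.5],
    [0,0,0.5],
    [0,0,0.5],
    [0,0,0.5],
    [0,0,0.5],
    [0,0,0.5],
    [0,0,0.5],
    [0,0,0.5],
    [0,0,0.5]
  ],
  "xyz": [
    [-0.058,-0.001,0],
    [-0.058,-0.001,0],
    [-0.058,-0.001,0],
    [-0.058,-0.001,0],
    [-0.058,-0.001,0],
    [-0.058,-0.001,0],
    [-0.058,-0.001,0],
    [-0.058,-0.001,0],
    [-0.058,-0.001,0],
    [-0.058,-0.001,0],
    [-0.058,-0.001,0],
    [-0.058,-0.001,0]
  ],
  "claw": [0,0,0,0,0,0,0,0,0,0,0,0]
}}

```text
time_s: 4.6
position: [0.5152, -0.1398, 0.0649]
tool_rot: [[0.998, 0.067, 0.002], [0.067, -0.998, -0.001], [0.002, 0.001, -1.0]]
ft_force: [0.5, 0.5, 0.2]
grip_width: 0.0003
gripper_force: 0.3
```

Run:
```python
from h import *
im,d=imaging.get_image("scene");s=env.observe();P=np.array(s["position"]);v=P[:2]-[.511,-.0725]
print(P,np.hypot(*v),np.degrees(np.arctan2(v[1],v[0])),s["ft_force"])
a=im[180:280,210:330]; cv2.imwrite("pics/s3.png",cv2.resize(a,None,fx=5,fy=5,interpolation=cv2.INTER_CUBIC))
```

```text
[ 0.51472285 -0.13974296  0.06489021] 0.06734593809772504 -86.83110192372718 [ 1.00116189 -0.44534479  0.5502764 ]
```

View pics/s3.png

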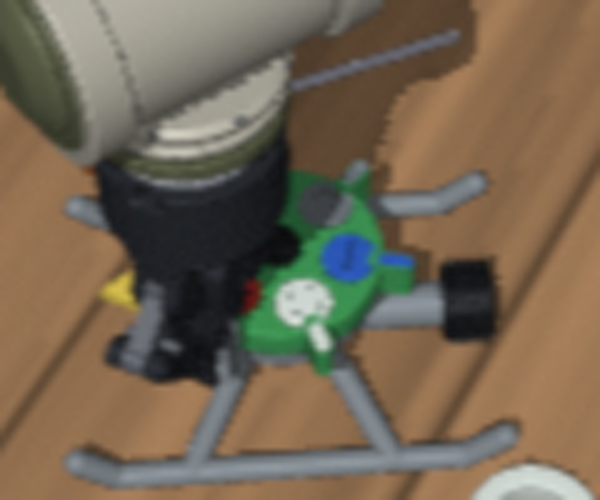

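The turret has begun to turn with the finger (blue disc at (348,257), white at (303,300)). I'll read the angle from the blue disc as I go.

```bash
cat >> h.py <<'E'
def ang(im,n="scene",c=(268,230)):
    hsv=cv2.cvtColor(im,cv2.COLOR_BGR2HSV);m=cv2.inRange(hsv,(100,150,80),(125,255,255))
    _,_,st,ce=cv2.connectedComponentsWithStats(m)
    for s,q in zip(st[1:],ce[1:]):
        if s[4]>20 and np.hypot(*(q-c))<35:
            p=ray(n,*q,.075)[:2]-[.512,-.0735]; print(s[4],"r",np.hypot(*p).round(4),"ang",np.degrees(np.arctan2(p[1],p[0])).round(1))
E
python3 - <<'E'
from h import *
ang(cv2.imread("pics/scene0.png")); im,d=imaging.get_image("scene"); ang(im)
E
```

```text
76 r 0.0312 ang 25.7
76 r 0.0316 ang 11.9
```

{"op": "arm_command", "data": {
  "turn": [
    [0,0,0.5],
    [0,0,0.5],
    [0,0,0.5],
    [0,0,0.5],
    [0,0,0.5],
    [0,0,0.3],
    [0,0,0.3],
    [0,0,0.3],
    [0,0,0]
  ],
  "xyz": [
    [-0.058,-0.002,0],
    [-0.058,-0.002,0],
    [-0.058,-0.002,0],
    [-0.058,-0.002,0],
    [-0.058,-0.002,0],
    [-0.035,-0.001,0],
    [-0.035,-0.001,0],
    [-0.035,-0.001,0],
    [0,0,0]
  ],
  "claw": [0,0,0,0,0,0,0,0,0]
}}

```text
time_s: 5.6
position: [0.495, -0.1376, 0.0644]
tool_rot: [[0.974, -0.226, -0.0], [-0.226, -0.974, 0.0], [-0.0, -0.0, -1.0]]
ft_force: [-0.9, -0.6, -0.1]
grip_width: -0.0
gripper_force: 0.0
```

Run:
```python
from h import *
im,d=imaging.get_image("scene"); ang(im);s=env.observe();print(s["position"],s["ft_force"])
```

```text
79 r 0.0327 ang -5.3
[ 0.49511898 -0.13767856  0.06433766] [ 0.35329669 -1.15893408 -0.07473729]
```

{"op": "arm_command", "data": {
  "turn": [
    [0,0,0.3],
    [0,0,0.3],
    [0,0,0],
    [0,0,0]
  ],
  "xyz": [
    [-0.035,-0.001,0],
    [-0.035,-0.001,0],
    [0,0,0],
    [0,0,0]
  ],
  "claw": [0,0,0,0]
}}

```text
time_s: 6.05
position: [0.4918, -0.1368, 0.0643]
tool_rot: [[0.961, -0.276, -0.0], [-0.276, -0.961, 0.0], [-0.0, -0.0, -1.0]]
ft_force: [0.1, 0.3, 0.1]
grip_width: 0.0003
gripper_force: 0.0
```

Run:
```python
from h import *
im,d=imaging.get_image("scene"); ang(im);s=env.observe();print(s["position"],s["ft_force"])
```

```text
73 r 0.0326 ang -7.8
[ 0.49181611 -0.13679116  0.06432683] [0.41926805 0.08253981 0.54941324]
```

{"op": "arm_command", "data": {
  "turn": [
    [0,0,0.3],
    [0,0,0.3],
    [0,0,0],
    [0,0,0]
  ],
  "xyz": [
    [-0.035,-0.001,0],
    [-0.035,-0.001,0],
    [0,0,0],
    [0,0,0]
  ],
  "claw": [0,0,0,0]
}}

```text
time_s: 6.5
position: [0.4884, -0.1356, 0.0644]
tool_rot: [[0.945, -0.326, 0.0], [-0.326, -0.945, 0.0], [0.0, -0.0, -1.0]]
ft_force: [-0.7, 0.3, -0.5]
grip_width: 0.0002
gripper_force: 0.0
```

Run:
```python
from h import *
im,d=imaging.get_image("scene"); ang(im);s=env.observe();print(s["position"],s["ft_force"])
a=im[180:280,210:330]; cv2.imwrite("pics/s4.png",cv2.resize(a,None,fx=5,fy=5,interpolation=cv2.INTER_CUBIC))
```

```text
78 r 0.033 ang -30.8
[ 0.48847986 -0.13567181  0.06433448] [ 0.09690216  0.01158581 -0.5509665 ]
```

View pics/s4.png

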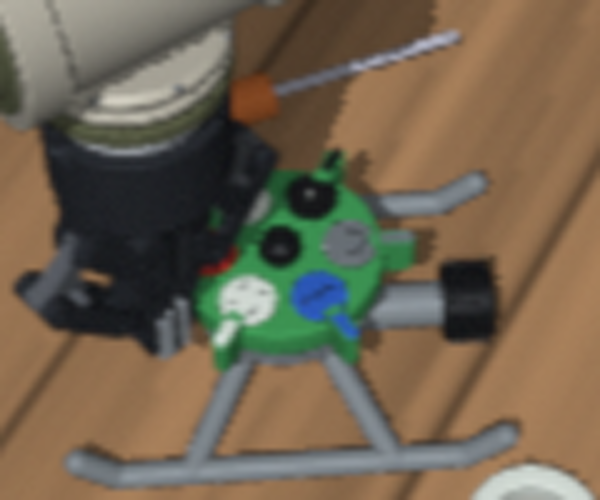

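It clicked: blue is now at (320,297), grey faces the inlet and the sprinkler hasn't moved. The fingers are clear in the gap, so I'm lifting straight up and moving away.

{"op": "arm_command", "data": {
  "turn": [
    [0,0,0],
    [0,0,0],
    [0,0,0],
    [0,0,0],
    [0,0,0],
    [0,0,0],
    [0,0,0],
    [0,0,0],
    [0,0,0],
    [0,0,0],
    [0,0,0],
    [0,0,0]
  ],
  "xyz": [
    [0,0,-0.1],
    [0,0,-0.2],
    [0,0,-0.4],
    [0,0,-0.6],
    [0,0,-0.6],
    [0,0,-0.6],
    [0,0.6,-0.6],
    [0,0.7,-0.2],
    [0,0.7,0],
    [0,0.7,0],
    [0,0.4,0],
    [0,0,0]
  ],
  "claw": [0,0,0,0,0,0,0,0,0,0,0,0]
}}

```text
time_s: 7.75
position: [0.4371, -0.2842, 0.23]
tool_rot: [[0.944, -0.329, 0.0], [-0.329, -0.944, -0.001], [0.001, 0.001, -1.0]]
ft_force: [-0.1, 0.3, 0.1]
grip_width: 0.0001
gripper_force: 0.0
```

Run:
```python
from h import *
im,d=imaging.get_image("scene"); ang(im); t,_=imaging.get_image("top"); ang(t,"top",(318,214))
a=np.hstack([cv2.resize(im[170:290,210:330],(400,400)),cv2.resize(t[155:275,255:375],(400,400))]); cv2.imwrite("pics/end.png",a)
```

```text
78 r 0.033 ang -30.8
91 r 0.0319 ang -28.1
```

View pics/end.png

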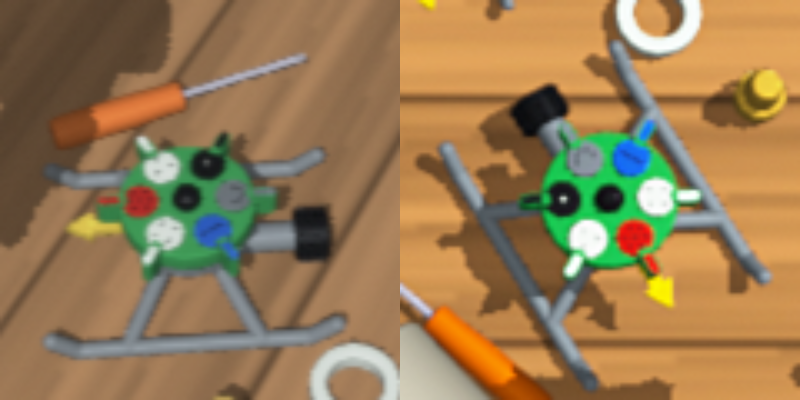

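Both views show the red disc and its lobe in line with the yellow arrow (right view: red (635,237), arrow (660,290)). Nothing else has moved.

```bash
python3 -c "
from rig import env
print(env.close_job())"
```

```text
the job is handed in; nothing more can be done
None
```

The turret was one click short of red; I flicked it one click clockwise, the cameras show the red disc in line with the yellow arrow and nothing visibly shifted, and the job is handed in (no verdict came back).

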